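Start the clamp screw of an anaerobic jar without crossing its thread

TASK

The clamp screw on top of the anaerobic jar rests on the mouth of its threaded boss with the thread not yet caught. By its crank, turn the screw backward (counterclockwise from above) until you feel it drop into the thread, then forward (clockwise) about one full turn from there so that it is properly started. Finish still gripping the black crank handle, with the screw at rest, and leave the glassware around the jar where it stands.

Things in the scene. Friction and masses are not known exactly. Their poses are not given: they have to be found in the camera images.
- crank_grip: Black upright crank handle, cylinder 24 mm across, 52 mm tall, free to revolve on its pin: it can stay pinched at one gripper yaw all the way round. Origin: its middle, 50 mm from the screw's axis, at the start 232 mm above the bench and 29 mm above the top of the flat crank arm (18 mm wide, 10 mm thick). A firm pinch carries the screw (about 0.4 kg): press down a few newtons to let it drop.
- boss_mouth (a point): On the screw's vertical axis at the upper rim of the steel threaded boss (45 mm across), 166 mm above the bench, in the middle of the jar's yoke. Its x axis lies across the yoke; at screw = 0 the handle lies on its -x side. The crank arm's underside starts 27 mm higher.
- screw (a joint): Turn of the screw, rad, growing clockwise from above (forward, in). Starts between 0.5 and 1.5 on a flat shelf in the mouth, with a hard stop at about 1.8, so it cannot be screwed in from there. Turned backward it comes off the shelf's edge at about 0 (0.1 to -0.1) and can drop. One turn forward from there is about 6.2. Friction about 0.04 N m.
- drop (a joint): Height of the screw, m, positive up: 0 on the shelf, about -0.008 when dropped into the thread. There it follows a right-hand lead, 8 mm down per forward turn (-0.016 at screw = 6.28), with about 1.5 mm of play; the handle sinks with it.
- flask: Conical greenish glass flask, 84 mm across the foot, 124 mm tall, loose on the bench; not to be disturbed. Origin: centre of its underside.
- dish: Closed glass petri dish, 100 mm across, 19 mm high, loose on the bench; not to be disturbed. Origin: centre of its underside.
- reagent: Amber jar with a black cap, 54 mm across, 100 mm tall, loose on the bench; not to be disturbed. Origin: centre of its underside.
- jar: Fixed anaerobic jar, bolted to the bench: glass, 124 mm across, steel lid (top 85 mm above the bench), over it a steel yoke: crossbar 24 mm wide along the jar's y, top at 156 mm, posts 75 mm either side. Origin: centre of its underside, below the boss.

How it is judged:
By the outcome, as a careful person would: the job done as asked, in the order asked, and still so for the second after the job is handed in, while the arm keeps its last pose, push and grip.
It also fails if it takes over 48 s, if anything falls off the work surface, if the arm or the gripper's body presses on something with over 40 N, if the wrist force passes 120 N, or if a joint passes its speed limit or range.

ROBOT

A 6-joint arm with a two-finger parallel gripper is mounted at the origin on the work surface. World frame = base frame: x ahead of the robot, y to its left, z up, the work surface at z = 0. Lengths are in m, angles in degrees, forces in N, time in s.
With the tool pointing down it reaches from about 0.375 to 0.925 m from the base axis. Payload 5.7 kg.
Tool frame: the origin (TCP) lies between the finger pads; the fingertips stand 17 mm ahead of it and the grasp point (between the pads) lies 2 mm behind it (manip.tcp_to_tips is the distance from the TCP to the fingertips, in m); z points along the fingers, y is the line along which they close (so a half turn about z gives the same grasp; the last joint's range is limited). The gripper opens to 85 mm and grips with 20 to 120 N. Pads are 22 mm wide; open, the fingers measure 114 mm over their backs; the gripper's body (76 mm by 85 mm) begins 54 mm behind the grasp point. The pads swing forward as they close: fully open they stand 13 mm farther back than shut.
Start: joints at [-71.797, 20.558, 86.54, -0, 72.909, -6.595], TCP at [0.252, -0.545, 0.248] pointing down, gripper open.
Joint ranges: [-170.27, 170.27], [-57.76, 135], [12.27, 136.19], [-55.21, 235.2], [11.17, 155.16], [-170.74, 170.74]. Speed limits (degrees/s): [136.94, 136.94, 180, 180, 180, 180].

INTERFACE

Orientations are given as [roll, pitch, yaw] about the fixed x, y, z axes, in that order (R = Rz(yaw) Ry(pitch) Rx(roll)).
In Python, from cell import manip gives the robot as it stands. The module is installed in compiled form; this text tells all that it offers. Calls block until the motion is done:
- manip.move_ptp(position, orientation): joint-space move of the TCP to a pose.
- manip.servo_line(position, feed=0.15, rotation=None, guard=None): straight line of the TCP; rotation=None keeps the orientation; feed is the mean speed in m/s. With guard (N) it stops when the force on the tool has changed by that much, and returns True; else False.
- manip.move_j(angles): joint-space move.
- manip.move_gripper(opening): opening from 0.0 (shut) to 1.0 (fully open); the grip force is fixed at half the most; returns when the fingers have stopped.
- manip.wait(seconds).
- manip.ik(position, orientation): joint angles nearest the present ones, or None.
- manip.grab_frame(name): name is "scene" or "top" or "wrist"; returns the picture (480x640x3 uint8, blue, green, red); there is no depth.
- manip.calibration(name): a dict with "K" (3x3 intrinsics, pixels), "k1" (the pictures are not rectified: a ray, as slopes to the right and down, at radius r is drawn at 1 + k1 r^2 times it, then the intrinsics apply), "xyz" and "rotation" of the camera in the world. Camera axes: x right, y up, looking along -z (the intrinsics and any distortion apply to the point x, -y, -z); pixel columns grow to the right and rows downward; lengths in m; the calibration is good to about 2 mm. A picture is of the moment at which its call begins: read the wrist's pose just before it. calibration takes no time and is no camera call; for the wrist camera it gives the pose at the moment of the call.
A pose or a line that the arm cannot do raises manip.MotionError and nothing moves.
- manip.close_job(): hands the job in; it is judged then, once.
Readings, each from a call of its own:
- manip.current_time_s(): time.
- manip.current_joints(): joint angles.
- manip.current_dq(): joint speeds.
- manip.current_tau(): joint torques, N m.
- manip.current_ee_pos(): TCP position.
- manip.current_orientation(): TCP orientation.
- manip.current_ft_force(): force on the tool from outside, world axes, zero at the start.
- manip.current_wrist_torque(): the same for the moment, N m.
- manip.current_finger_gap(): opening from 0.0 (shut) to 1.0 (fully open).
- manip.current_gripper_force(): force on a finger pad.
Only numpy, scipy, OpenCV 4.12 (cv2) and the standard library are available. Lean on these libraries where they do the work, as an engineer would, in place of code of your own. Each camera call takes 0.05 s, during which the arm holds its last target. There are 200 camera calls.

## Working session

There is one attempt and no reset: what is moved stays moved. The work goes in short steps, each a Python script; the robot and the scene stay as the last script left them, time stands still between calls to the robot, and variables do not carry over. Pictures are saved under pics/ and viewed, at most 10 in all, crops included, and the job is handed in when it is done.

```bash
mkdir -p pics; ls
python3 - <<'E'
from cell import manip
import cv2,numpy as np
for n in("scene","top"):
    cv2.imwrite(f"pics/{n}0.png",manip.grab_frame(n)); c=manip.calibration(n); print(n,c)
print(manip.current_time_s(), manip.tcp_to_tips, manip.current_orientation())
E
```

```text
pics
scene {'K': array([[548.66239285,   0.        , 319.84593342],
       [  0.        , 548.66239285, 235.24462632],
       [  0.        ,   0.        ,   1.        ]]), 'k1': -0.08548694595001305, 'xyz': array([ 0.95842367, -0.48653328,  0.867732  ]), 'rotation': array([42.18058092,  0.89099627, 32.67591591])}
top {'K': array([[531.49760477,   0.        , 324.62583043],
       [  0.        , 531.49760477, 237.77813924],
       [  0.        ,   0.        ,   1.        ]]), 'k1': -0.031691832157729485, 'xyz': array([0.52832321, 0.04741015, 1.19813168]), 'rotation': array([  4.48601651,   0.64001003, -89.5948091 ])}
0.1 0.017 [-1.79902059e+02 -1.23601186e-02  2.47966954e+01]
```

View pics/scene0.png

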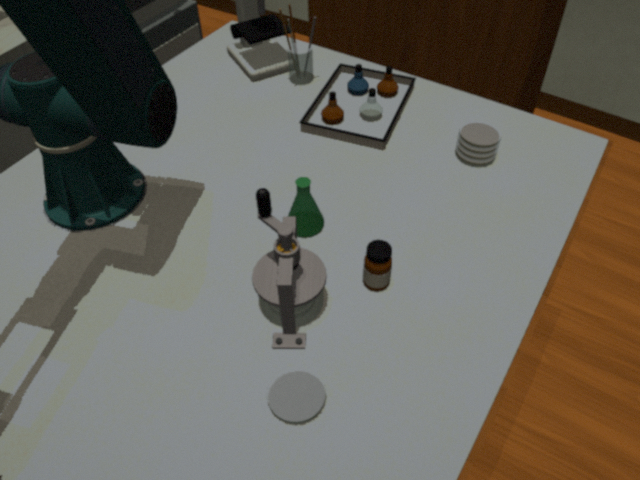

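View pics/top0.png

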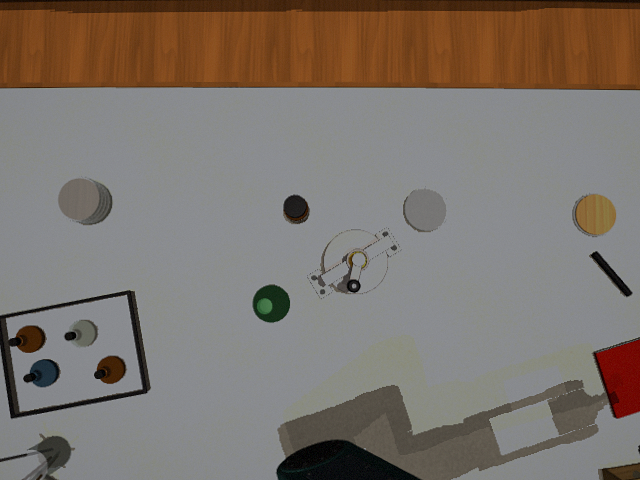

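The top view shows the screw hub near (357,260), the handle top at (354,286), the yoke ends at (322,283) and (388,240), and the flask, reagent and dish at (268,302), (296,208) and (425,210). In the scene view the handle runs from (262,193) to (265,215).

```bash
cat > h.py <<'E'
from cell import manip
import cv2,numpy as np
from scipy.spatial.transform import Rotation as R
def ray(c,px):
    p=cv2.undistortPoints(np.array([[px]],float),c["K"],np.array([c["k1"],0,0,0,0.]))[0,0]
    return np.array(c["xyz"]),R.from_euler("xyz",c["rotation"],degrees=True).apply([p[0],-p[1],-1])
def at(c,px,z):
    o,d=ray(c,px); return (o+d*(z-o[2])/d[2]).round(4)
def proj(c,P):
    q=R.from_euler("xyz",c["rotation"],degrees=True).inv().apply(np.array(P)-c["xyz"])*[1,-1,-1]
    return cv2.projectPoints(q[None].reshape(-1,1,3),np.zeros(3),np.zeros(3),c["K"],np.array([c["k1"],0,0,0,0.]))[0].reshape(-1,2).round(1)
E
python3 - <<'E'
from h import *
t=manip.calibration("top");s=manip.calibration("scene")
print("handle top",at(t,(354,286),.258),"scene mid",at(s,(264,203),.232))
print("hub top",at(t,(357,260),.203),"scene",at(s,(287,228),.203),"lid",at(t,(355,262),.085),at(s,(289,276),.085))
print("yoke",at(t,(322,283),.02),at(t,(388,240),.02),at(t,(322,283),.156),at(t,(388,240),.156))
print("flask top",at(t,(264,306),.124),"reag",at(t,(296,208),.1),"dish",at(t,(425,210),.019))
E
```

```text
handle top [0.5171 0.0061 0.258 ] scene mid [0.5215 0.0049 0.232 ]
hub top [ 0.565  -0.0018  0.203 ] scene [ 5.695e-01 -2.000e-04  2.030e-01] lid [ 0.5651 -0.0035  0.085 ] [ 0.5715 -0.0091  0.085 ]
yoke [0.5204 0.0663 0.02  ] [ 0.6166 -0.0796  0.02  ] [0.5213 0.0641 0.156 ] [ 0.6064 -0.0649  0.156 ]
flask top [0.4741 0.181  0.124 ] reag [0.6763 0.1204 0.1   ] dish [ 0.6843 -0.1624  0.019 ]
```

Run:
```python
import cv2
a=cv2.imread("pics/top0.png")[200:330,250:430]; b=cv2.imread("pics/scene0.png")[170:360,230:400]
a=cv2.resize(a,(400,289),interpolation=3)
b=cv2.resize(b,(358,400),interpolation=3)
import numpy as np
o=np.zeros((400,760,3),np.uint8); o[:289,:400]=a; o[:,402:760]=b
cv2.imwrite("pics/crop.png",cv2.convertScaleAbs(o,alpha=1.5,beta=10))
```

```text
(no output)
```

View pics/crop.png

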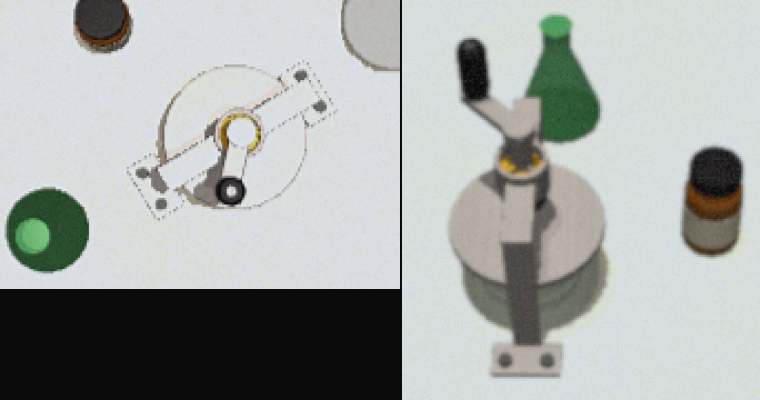

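The crop confirms a crank with the handle about 40° clockwise of the yoke's -x side. The cameras agree within 4 mm: axis about (0.567,-0.002), handle about (0.519,0.0055), radius 49 mm against 50. Next I go above it for a close look.

Run:
```python
from h import *
manip.move_ptp([.519,.0055,.34],[180,0,171])
c=manip.calibration("wrist"); f=manip.grab_frame("wrist")
cv2.imwrite("pics/w1.png",cv2.convertScaleAbs(f,alpha=1.4,beta=10))
print(manip.current_time_s(),manip.current_joints(),c["xyz"],c["rotation"],manip.current_ft_force())
print(proj(c,[[.519,.0055,.258],[.567,-.002,.203],[.519,.0055,.203]]))
import json;json.dump({k:np.array(v).tolist() for k,v in c.items()},open("w1.json","w"))
```

```text
2.3583 [-7.09380855e+00  9.58064834e+00  8.87078289e+01 -1.35048449e-02
  8.17239628e+01 -8.80073015e+01] [0.44368312 0.01839119 0.46613979] [-1.73656602e+01 -6.33553959e-03  8.09046481e+01] [ 0.34445232 -0.38636826 -0.12121943]
[[315.3 258.3]
 [315.9 297.5]
 [315.6 228.9]]
```

View pics/w1.png

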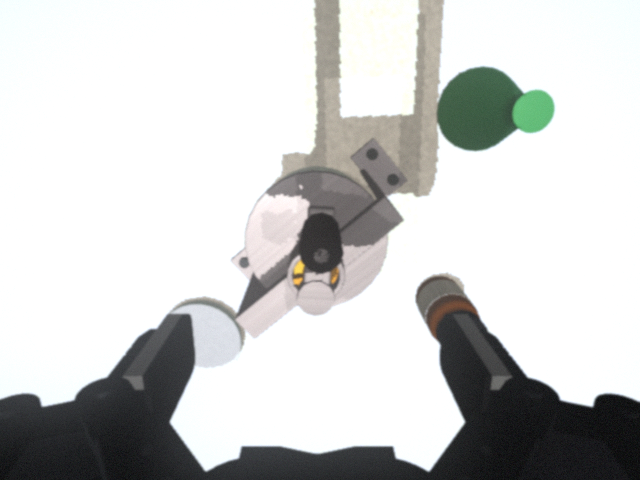

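Wrist view: the handle top centre is at about (321,256), the hub top at (316,297), both close to the prediction.

Run:
```python
from h import *
import json
c={k:np.array(v) for k,v in json.load(open("w1.json")).items()}
h=at(c,(321,256),.258); a=at(c,(316,297),.203); d=h-a
print(h,a,np.hypot(d[0],d[1]),np.degrees(np.arctan2(d[1],d[0])))
h=(h[:2]+[.519,.0055])/2   # mean with fixed cameras
manip.servo_line([*h,.285],feed=.1); 
g=manip.servo_line([*h,.230],feed=.06,guard=8)
print(g,manip.current_ee_pos(),manip.current_ft_force())
manip.move_gripper(0.0)
manip.wait(.3)
print(manip.current_finger_gap(),manip.current_gripper_force(),manip.current_ee_pos(),manip.current_ft_force(),manip.current_wrist_torque(),manip.current_time_s())
cv2.imwrite("pics/w2.png",manip.grab_frame("wrist"))
```

```text
[0.5182 0.0087 0.258 ] [ 0.5666 -0.0019  0.203 ] 0.04954714926209176 167.64679176582587
False [0.51896635 0.0070594  0.23036537] [ 0.05051794  0.27401905 -0.33943505]
0.26066927003461426 58.594060242176056 [0.51859587 0.00708556 0.23007708] [0.03695595 0.12646579 2.12100185] [-0.07487895  0.13187442  0.01820068] 5.0167
```

View pics/w2.png

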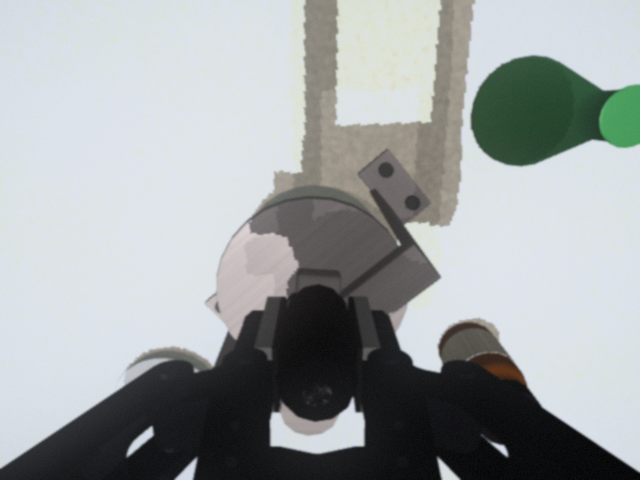

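Gripped (gap matches 24 mm). I now turn backward in small arc steps with a light downward press, logging force.

```bash
cat >> h.py <<'E'
C=np.array([.5677,-.0025]); RAD=.05; Z0=np.radians(213.4)
def xy(s): return C+RAD*np.array([np.cos(Z0-s),np.sin(Z0-s)])
def state(s):
    p=np.array(manip.current_ee_pos()); f=np.array(manip.current_ft_force())
    a=Z0-s; print("s%.2f z%.4f Fr%.1f Ft%.1f Fz%.1f t%.1f"%(s,p[2],f[0]*np.cos(a)+f[1]*np.sin(a),f[0]*np.sin(a)-f[1]*np.cos(a),f[2],manip.current_time_s()))
    return p,f
E
python3 - <<'E'
from h import *
import json
s=.775; z=.230
for i in range(3):
    z-=.0003; manip.servo_line([*xy(s),z],feed=.01); p,f=state(s)
    if f[2]>5: break
while s>.2:
    s-=.1; manip.servo_line([*xy(s),z],feed=.03); p,f=state(s)
    if np.linalg.norm(f)>25: break
    z+= -.0002 if f[2]<4 else .0002 if f[2]>8 else 0
json.dump([s,z],open("st.json","w")); print(s,z,manip.current_joints())
E
```

```text
s0.78 z0.2299 Fr3.3 Ft-0.1 Fz3.9 t5.3
s0.78 z0.2296 Fr2.6 Ft-0.6 Fz6.3 t5.6
s0.68 z0.2297 Fr3.6 Ft0.0 Fz6.1 t5.9
s0.58 z0.2297 Fr3.8 Ft0.1 Fz7.0 t6.2
s0.48 z0.2294 Fr4.1 Ft-1.0 Fz6.3 t6.5
s0.38 z0.2296 Fr4.9 Ft-0.4 Fz7.8 t6.8
s0.28 z0.2296 Fr5.2 Ft-1.1 Fz8.1 t7.2
s0.18 z0.2297 Fr5.1 Ft0.5 Fz6.2 t7.5
0.17500000000000013 0.22960000000000003 [-1.00605670e+01  1.52553902e+01  9.74244517e+01 -7.68438443e-02
  6.73755491e+01 -9.10239149e+01]
```

Run:
```python
from h import *
import json
s,z=json.load(open("st.json")); z0=z
while s>-.45:
    s-=.06; manip.servo_line([*xy(s),z],feed=.03); p,f=state(s)
    if np.linalg.norm(f)>30: print("big");break
    if f[2]<2.5:
        g=manip.servo_line([*xy(s),z-.011],feed=.02,guard=8); p,f=state(s); print("down",g)
        z=p[2]
        if z<z0-.005: print("dropped");break
    z+= -.0002 if f[2]<4 else .0002 if f[2]>8 else 0
json.dump([s,z],open("st.json","w")); print(s,z)
```

```text
s0.12 z0.2293 Fr5.4 Ft-1.2 Fz4.7 t7.7
s0.06 z0.2291 Fr5.0 Ft-2.0 Fz-1.2 t8.0
s0.06 z0.2278 Fr-2.6 Ft-2.1 Fz-3.9 t8.2
down True
s-0.00 z0.2268 Fr1.7 Ft-0.4 Fz-6.5 t8.5
s-0.00 z0.2221 Fr0.4 Ft0.1 Fz3.2 t8.9
down True
dropped
-0.004999999999999866 0.22213139216651734
```

It dropped about 7.5 mm at screw ≈ 0, as expected. Now I turn forward, following the lead with force regulation.

Run:
```python
from h import *
import json
s,z=json.load(open("st.json")); s0=s
END=6.22; n=0; T=.1
while s<END-1e-3:
    d=min(.1,END-s); s+=d; z-=.008*d/(2*np.pi)
    manip.servo_line([*xy(s),z],feed=.035); n+=1
    f=np.array(manip.current_ft_force())
    if n%5==0 or np.linalg.norm(f)>18: p,f=state(s)
    if np.linalg.norm(f)>30: print("big");break
    z+= -.0002 if f[2]<-1 else .0002 if f[2]>5 else 0
    if manip.current_time_s()>38: print("time");break
p,f=state(s)
json.dump([s,z],open("st.json","w")); print(s,z,p,manip.current_finger_gap())
cv2.imwrite("pics/top1.png",cv2.resize(manip.grab_frame("top")[190:340,250:450],(800,600),interpolation=3))
```

```text
s0.50 z0.2217 Fr5.0 Ft1.6 Fz3.2 t10.3
s0.99 z0.2212 Fr-0.9 Ft0.9 Fz0.3 t11.8
s1.50 z0.2202 Fr-5.0 Ft0.3 Fz-0.5 t13.2
s2.00 z0.2193 Fr-6.4 Ft1.2 Fz1.4 t14.7
s2.50 z0.2186 Fr-5.2 Ft0.9 Fz1.8 t16.1
s3.00 z0.2178 Fr-5.4 Ft-0.5 Fz3.5 t17.6
s3.50 z0.2174 Fr-4.0 Ft0.8 Fz0.5 t19.1
s4.00 z0.2170 Fr0.3 Ft0.5 Fz2.1 t20.5
s4.50 z0.2165 Fr5.5 Ft0.8 Fz3.3 t22.0
s4.99 z0.2159 Fr7.1 Ft0.1 Fz4.1 t23.4
s5.49 z0.2151 Fr5.3 Ft1.1 Fz5.8 t24.9
s5.99 z0.2147 Fr6.3 Ft1.4 Fz3.0 t26.4
s6.22 z0.2146 Fr5.3 Ft0.6 Fz2.0 t27.2
6.22 0.21500547600054118 [ 0.52697216 -0.03253254  0.21459734] 0.2648068420856763
```

View pics/top1.png

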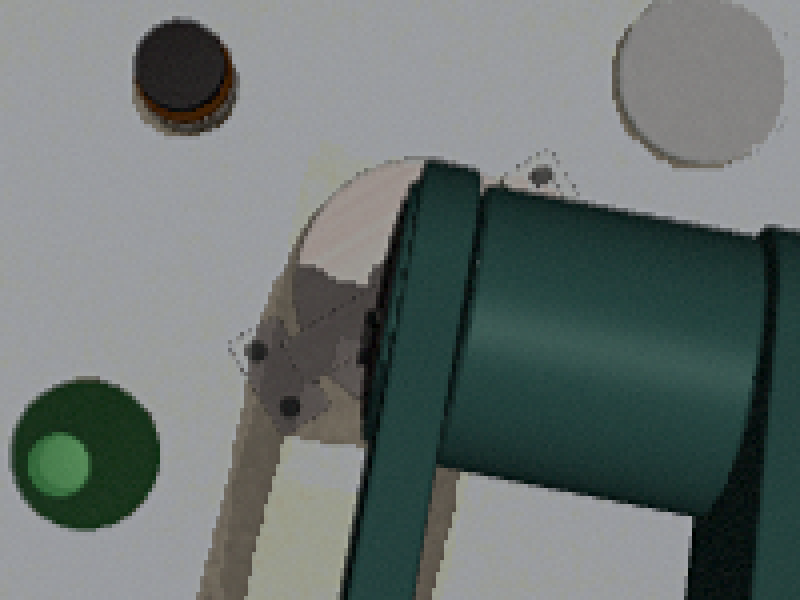

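Run:
```python
from h import *
manip.wait(.5); state(6.22); print(manip.current_gripper_force(),np.abs(manip.current_dq()).max())
f=manip.grab_frame("scene"); cv2.imwrite("pics/scene1.png",cv2.convertScaleAbs(f,alpha=1.4))
```

```text
s6.22 z0.2146 Fr6.2 Ft0.1 Fz2.5 t27.7
59.858123660087585 0.09825753404916432
```

View pics/scene1.png

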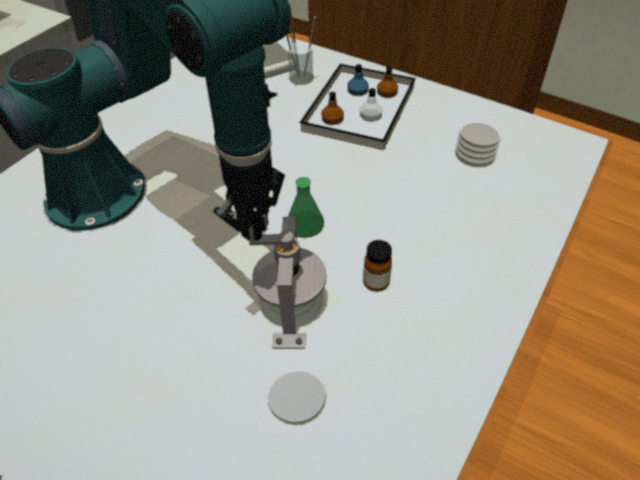

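The top view shows the reagent, dish and flask where they were. In the scene view the gripper holds the handle at about (255,238), with the screw sunk and the flask (305,215), reagent (377,265) and dish (297,397) unmoved.

```bash
python3 -c "
from cell import manip
print(manip.close_job())"
```

```text
the job is handed in; nothing more can be done
None
```

The job is handed in: the screw dropped into its thread at about 0 rad and was turned forward about one full turn (to about 6.2 rad), and the arm finished at rest still gripping the handle, with the flask, dish and reagent jar unmoved in the last pictures.

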